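# Set the sample-bin valve to float and lock it

### The job

The sample bin must swing freely for emptying: push its valve lever away, over the stiff detent, until it drops into its float notch, and ease off as soon as it drops so that you do not force it on beyond the notch. Then press the lock cap beside the lever down until its sprung tabs snap under their ledges. Leave the brick, the disc, the stopwatch and the cone where they are, and touch nothing at the end.

Things in the scene. Friction and masses are not known exactly. Their poses are not given: they have to be found in the camera images.
- valve: Grey hydraulic valve fixed to the bench. Origin: on the bench under the centre of its 110 x 100 x 75 mm block; x points the way the lever is to be pushed (away from the robot, turned up to 0.4 rad either way), y towards the lock cap, z up. Dark base plate 160 x 290 x 8 mm, centred at y = +60 mm.
- lever_hinge (a point): Middle of the lever's hinge, 95 mm above the bench over the valve's origin; axis parallel to the valve's y. The float notch lies about 0.61 rad from the lever's rear stop; the crest of the detent about 0.16 rad (25 mm at the grip) before the notch. The linkage is set differently on each rig: the notch is anywhere from 0.07 rad before to 0.61 rad past upright and has to be felt.
- lever_grip (a point): Middle of the lever's black rubber grip: round, 30 mm in diameter, 70 mm long, on a 14 mm rod, 155 mm from the hinge. Starts at 0.68 rad towards the robot to 0.14 away. Moves at 2 to 3 N and stays where left; then the force grows to 10 to 20 N, falls to nothing at the crest, and the lever jumps on into the notch. Pushed on there it yields 1 mm per 8 N or so; over 35 N strains it and fails the job.
- float_pin (a joint): Tell-tale: 13 mm steel pin standing 9 mm out of a 26 mm brass collar on the valve block (both a little tilted on some rigs), at x = -45, y = -40 mm in the valve's frame; how far it has risen, m. About 0 up to the crest of the detent (0.001 at the crest), 0.0075 to 0.009 with the lever resting in the float notch (0.0065 to 0.0105 counts as in the notch; over 0.0113 the lever is strained).
- cap_top (a point): Centre of the flat top of the lock cap: an aluminium slab 74 (x) x 60 (y) x 18 mm, captive over a grey pedestal at y = +135 mm in the valve's frame, with a steel spring tab hanging at each x end. It goes straight down. Top 103 to 105 mm above the bench at the start, 88 to 90 mm when snapped home.
- lock_cap (a joint): How far the lock cap has been pressed down, m: 0 to 0.002 at the start. From about 3 mm the tabs ride up on their ledges: 12 to 18 N, falling to nothing at 9.5 mm, then it snaps home at about 0.016; hard stop at 0.017. Over 0.0145 is caught. It stays where it is left.
- brick: Bystander: crushed red brick half about 125 x 100 x 60 mm, origin under its centre. Leave alone.
- platen: Bystander: grey steel platen disc, 100 mm in diameter, 22 mm thick, origin under its centre. Leave alone.
- stopwatch: Bystander: green plastic stopwatch, 64 mm in diameter, 17 mm thick, lying flat, origin under its centre. Leave alone.
- cone: Bystander: aluminium cone standing on its 80 mm wide foot, 85 mm tall, origin under its centre. Leave alone.

How it is judged:
By the outcome, as a careful person would: the job done as asked, in the order asked, and still so for the second after the job is handed in, with the robot touching nothing.
It also fails if it takes over 48 s, if anything falls off the work surface, if the arm or the gripper's body presses on something with over 40 N, if the wrist force passes 120 N, or if a joint passes its speed limit or range.

### The arm

A 6-joint arm with a two-finger parallel gripper is mounted at the origin on the work surface. World frame = base frame: x ahead of the robot, y to its left, z up, the work surface at z = 0. Lengths are in m, angles in rad, forces in N, time in s.
With the tool pointing down it reaches from about 0.3 to 0.775 m from the base axis. Payload 14.6 kg.
Tool frame: the origin (TCP) lies at the very end of the fingers, on their centre line; the grasp point (between the pads) lies behind it (grip_depth is the z of the grasp point in the tool frame, in m); z points along the fingers, y is the line along which they close (so a half turn about z gives the same grasp; the last joint's range is limited). The gripper opens to 94 mm and grips with 3 to 60 N. Pads are 16 mm wide; open, the fingers measure 119 mm over their backs; the gripper's body (75 mm by 177 mm) begins 78 mm behind the grasp point.
Start: joints at [1.189, 0.3, 1.521, -0, 1.321, -0.067], TCP at [0.17, 0.523, 0.178] pointing down, gripper open.
Joint ranges: [-3.03, 3.03], [-0.79, 2.21], [0.23, 2.52], [-1.04, 4.18], [0, 3.07], [-2.55, 2.55]. Speed limits (rad/s): [2.22, 2.22, 2.57, 3.14, 3.14, 3.14].

### API

Orientations are given as a unit quaternion [x, y, z, w].
In Python, from rig import * gives the robot as it stands. The module is installed in compiled form; this text tells all that it offers.
- The arm moves only by the shell command python3 -m creep 'ROWS' [OPENING] [FORCE]. ROWS is JSON, a list of rows, each an object of numbers: "x", "y", "z": the shift along the tool's x, y, z each as a share of 600 mm, from -1 to 1; "ax", "ay", "az": the turn, a rotation vector about the tool's x, y, z each as a share of 90 degrees, from -1 to 1. In form: [{"x": .., "y": .., "z": .., "ax": .., "ay": .., "az": ..}, ...]. A call has 1 to 12 rows; each row is the pose to reach, as a shift and turn from the pose commanded when the call began, along the tool's axes at that moment; what a row does not reach only later rows make up. A row lasts 1/8 s, in which the tool goes at most 62.5 mm and 10.7 degrees, less where a joint would pass 70% of its speed; a pose out of reach is approached as far as the arm can. A call with a number of a shift or a turn outside -1 to 1 is refused whole. A call with a gripper value outside its range is refused whole. OPENING is the opening, from 0 (shut) to 1 (fully open), set as the call begins (- or left out, the last holds). The fingers move at their own pace and stop on an object; FORCE is the grip in N (left out, the last holds). Time passes only in rows, so rows that repeat a pose let the fingers close. It gives the time, the measured TCP pose, the force, the opening and the grip force at its end, in the units of the state.
- observe(): the state, without advancing time (a new reading comes with each control period).
- read_camera(name): name is "side" or "top"; returns (picture, depth): 420x560x3 uint8, red, green, blue; 420x560 float32, m along the optical axis (not along the pixel's ray), 0 where there is no reading.
- camera_model(name): a dict with "K" (3x3 intrinsics, pixels), "dist" ([k1, k2, p1, p2, k3] as OpenCV has them; the pictures are not rectified), "rvec" (rotation vector, rad) and "tvec" (3), from world to camera coordinates, as OpenCV has them. Camera axes: x right, y down, z forward; pixel columns grow to the right and rows downward; lengths in m; the calibration is good to about 2 mm. A picture is of the moment at which its call begins. camera_model takes no time and is no camera call.
- finish_job(): hands the job in; it is judged then, once.
The state is a dict: "clock": time; "joint_pos": joint angles; "qvel": joint speeds; "joint_torque": joint torques, N m; "tool_pos": TCP position; "ee_rot": TCP orientation; "force": force on the tool from outside, world axes, zero at the start; "ft_torque": the same for the moment, N m; "gripper_width": finger opening in m; "grip_force": force on a finger pad.
Only numpy, scipy, OpenCV 4.12 (cv2) and the standard library are available. Lean on these libraries where they do the work, as an engineer would, in place of code of your own. Each camera call takes 0.05 s, during which the arm holds its last target. There are 200 camera calls.

## Working session

There is one attempt and no reset: what is moved stays moved. The work goes in short steps, Python scripts to look and compute and a shell command to move; the robot and the scene stay as the last step left them, time stands still between calls to the robot, and variables do not carry over. Pictures are saved under pics/ and viewed, at most 10 in all, crops included, and the job is handed in when it is done.

```bash
mkdir -p pics; cat > h.py <<'E'
from rig import *
import numpy as np, cv2
from scipy.spatial.transform import Rotation as R
def snap(n,f):
    p,d=read_camera(n); cv2.imwrite('pics/'+f+'.png',p[:,:,::-1]); np.savez('/tmp/'+f,p=p,d=d); return p,d
def world(n,uv,d):
    m=camera_model(n);K=np.array(m['K']);D=np.array(m['dist'])
    q=cv2.undistortPoints(np.array(uv,float).reshape(-1,1,2),K,D).reshape(-1,2)
    c=np.c_[q,np.ones(len(q))]*np.array(d,float).reshape(-1,1)
    Rm=cv2.Rodrigues(np.array(m['rvec']))[0]
    return (c-np.array(m['tvec']).reshape(1,3))@Rm
def cloud(n,d):
    v,u=np.mgrid[:420,:560]; return world(n,np.c_[u.ravel(),v.ravel()],d.ravel()).reshape(420,560,3)
def plane(n,uv,z):
    a=world(n,[uv],[0.1])[0];b=world(n,[uv],[1.])[0]; return a+(b-a)*(z-a[2])/(b[2]-a[2])
def st():
    s=observe(); print({k:np.round(s[k],4).tolist() for k in('clock','joint_pos','tool_pos','ee_rot','force','gripper_width')})
E
python3 - <<'E'
from h import *
snap('top','t0');snap('side','s0');st()
for n in('top','side'):
  m=camera_model(n);Rm=cv2.Rodrigues(np.array(m['rvec']))[0];print(n,-Rm.T@np.ravel(m['tvec']),Rm[2])
E
```

```text
{'clock': 0.1, 'joint_pos': [1.1894, 0.3004, 1.5215, -0.0, 1.3207, -0.0666], 'tool_pos': [0.1702, 0.5227, 0.1778], 'ee_rot': [0.1567, 0.9876, -0.0005, -0.0001], 'force': [1.0913, 0.2118, -1.2258], 'gripper_width': 0.0939}
top [0.54291649 0.03066155 1.17434462] [ 0.11331891  0.01637374 -0.99342374]
side [ 0.49560679 -0.64327434  0.86635792] [ 0.1326248   0.70776557 -0.69388656]
```

View pics/t0.png

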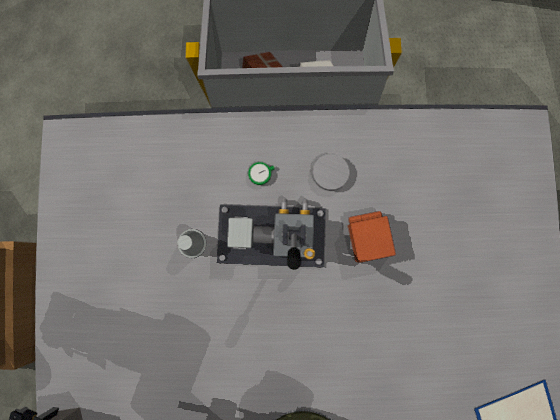

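View pics/s0.png

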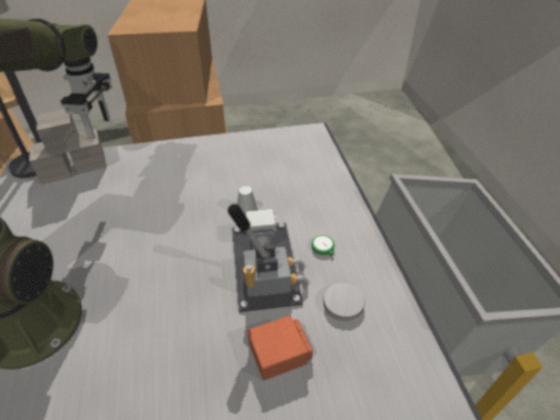

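The top view shows the valve block at about (295,235), the cap at (240,233), the grip at (293,258) and the pin collar at (310,253). The brick is to the right, the cone to the left, and the stopwatch and disc are ahead. Next I measure these.

```bash
python3 - <<'E'
from h import *
f=np.load('/tmp/t0.npz');p,d=f['p'],f['d'];C=cloud('top',d)
# bolts on plate corners
for uv in[(224,209),(321,212),(222,259),(319,262)]: print('bolt',plane('top',uv,.01).round(4))
g=C[...,2];sub=np.zeros(g.shape,bool);sub[195:275,210:335]=1
cap=sub&(g>.095)&(g<.112);cap[:,260:]=0
r=cv2.minAreaRect(C[cap][:,:2].astype(np.float32));print('cap',cap.sum(),C[cap].mean(0),np.median(C[cap][:,2]),r)
black=sub&(p.max(2)<45)&(g>.13)
print('grip',black.sum(),C[black].mean(0),C[black].min(0),C[black].max(0))
br=sub&(p[...,0]>170)&(p[...,2]<90)&(p[...,1]>90)
br[:245]=0;print('collar',br.sum(),C[br].mean(0),np.argwhere(br).mean(0))
f=np.load('/tmp/s0.npz');ps,ds=f['p'],f['d'];S=cloud('side',ds)
bl=np.zeros(ds.shape,bool);bl[195:240,220:255]=1;bl&=(ps.max(2)<45)&(S[...,2]>.12)
print('grip side',bl.sum(),S[bl].mean(0),S[bl].min(0),S[bl].max(0))
for n,m,lo in(('cone',(slice(225,262),slice(172,210)),.02),('all',(slice(130,275),slice(170,420)),.03)):
  q=C[m].reshape(-1,3);q=q[q[:,2]>lo];print(n,q.min(0),q.max(0))
cv2.imwrite('pics/c0.png',cv2.resize(p[195:275,200:335,::-1],None,fx=5.5,fy=5.5,interpolation=cv2.INTER_CUBIC))
E
```

```text
bolt [0.6698 0.2006 0.01  ]
bolt [ 0.6564 -0.0635  0.01  ]
bolt [0.5341 0.2067 0.01  ]
bolt [ 0.5216 -0.0545  0.01  ]
cap 739 [0.60046588 0.14709176 0.10326259] 0.1033296248468608 ((0.600378155708313, 0.14760226011276245), (0.06036941707134247, 0.07829125225543976), 87.81316375732422)
grip 247 [0.53571053 0.01702165 0.2716574 ] [0.5147338  0.00345394 0.21858401] [0.55950133 0.03129618 1.17434462]
collar 32 [ 0.54592956 -0.0221079   0.10775941] [253.03125 308.53125]
grip side 252 [0.53620588 0.00428753 0.25087086] [ 0.49560679 -0.64327434  0.21024839] [0.55522984 0.01997119 0.86635792]
cone [0.54291649 0.03066155 0.02003008] [0.61062588 0.31187886 1.17434462]
all [ 0.51263894 -0.24722756  0.03001071] [0.69390173 0.31187886 1.17434462]
```

View pics/c0.png

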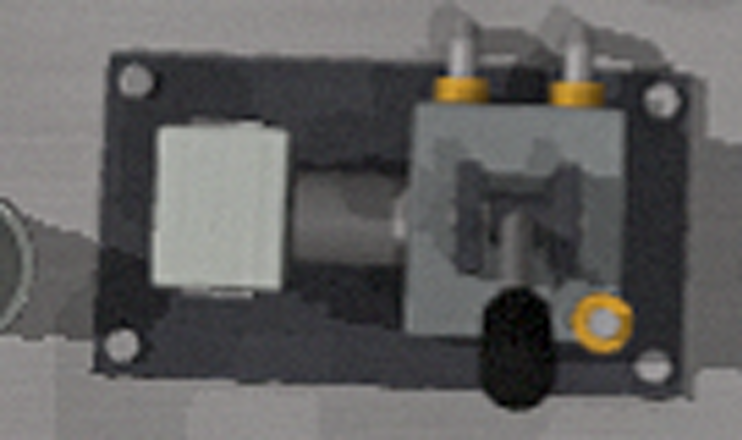

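```bash
python3 -m creep '[{"x":-0.744,"y":-0.643,"z":-0.078,"az":-0.169},{"x":-0.744,"y":-0.643,"z":-0.078,"az":-0.169},{"x":-0.744,"y":-0.643,"z":-0.078,"az":-0.169},{"x":-0.744,"y":-0.643,"z":-0.078,"az":-0.169},{"x":-0.744,"y":-0.643,"z":-0.078,"az":-0.169},{"x":-0.744,"y":-0.643,"z":-0.078,"az":-0.169},{"x":-0.744,"y":-0.643,"z":-0.078,"az":-0.169},{"x":-0.744,"y":-0.643,"z":-0.078,"az":-0.169},{"x":-0.744,"y":-0.643,"z":-0.078,"az":-0.169},{"x":-0.744,"y":-0.643,"z":-0.078,"az":-0.169},{"x":-0.744,"y":-0.643,"z":-0.078,"az":-0.169},{"x":-0.744,"y":-0.643,"z":-0.078,"az":-0.169}]' 0 20
python3 -c "
from h import *
st();snap('side','s1')
s=observe();print(R.from_quat(s['ee_rot']).as_matrix().round(3))"
```

```text
{'clock': 0.1, 'joint_pos': [1.1894, 0.3004, 1.5215, -0.0, 1.3207, -0.0666], 'tool_pos': [0.1702, 0.5227, 0.1778], 'ee_rot': [0.1567, 0.9876, -0.0005, -0.0001], 'force': [1.0913, 0.2118, -1.2258], 'gripper_width': 0.0939}
[[-0.951  0.31  -0.   ]
 [ 0.31   0.951 -0.001]
 [ 0.    -0.001 -1.   ]]invalid input
```

View pics/s1.png

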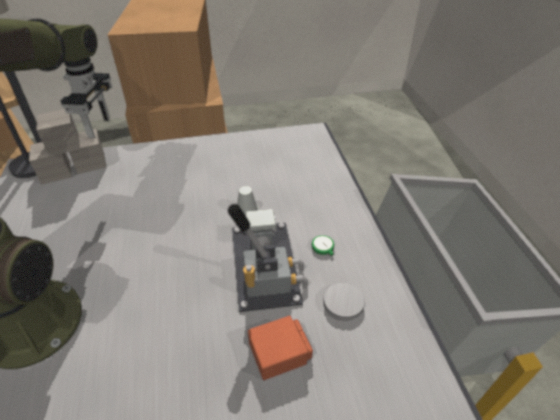

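The call was refused and nothing has moved; the picture is unchanged. I'll retry with all six keys in each row.

```bash
python3 -m creep '[{"x":-0.744,"y":-0.643,"z":-0.078,"ax":0,"ay":0,"az":-0.169},{"x":-0.744,"y":-0.643,"z":-0.078,"ax":0,"ay":0,"az":-0.169},{"x":-0.744,"y":-0.643,"z":-0.078,"ax":0,"ay":0,"az":-0.169},{"x":-0.744,"y":-0.643,"z":-0.078,"ax":0,"ay":0,"az":-0.169},{"x":-0.744,"y":-0.643,"z":-0.078,"ax":0,"ay":0,"az":-0.169},{"x":-0.744,"y":-0.643,"z":-0.078,"ax":0,"ay":0,"az":-0.169},{"x":-0.744,"y":-0.643,"z":-0.078,"ax":0,"ay":0,"az":-0.169},{"x":-0.744,"y":-0.643,"z":-0.078,"ax":0,"ay":0,"az":-0.169},{"x":-0.744,"y":-0.643,"z":-0.078,"ax":0,"ay":0,"az":-0.169},{"x":-0.744,"y":-0.643,"z":-0.078,"ax":0,"ay":0,"az":-0.169},{"x":-0.744,"y":-0.643,"z":-0.078,"ax":0,"ay":0,"az":-0.169},{"x":-0.744,"y":-0.643,"z":-0.078,"ax":0,"ay":0,"az":-0.169}]' 0 20
python3 -c "
from h import *
st()"
```

```text
clock: 1.65
tool_pos: [0.4749, 0.0185, 0.2248]
ee_rot: [0.025, 1.0, 0.0, -0.0]
force: [-0.4, 0.6, -0.4]
gripper_width: 0.0006
grip_force: 0.0
{'clock': 1.65, 'joint_pos': [-0.0383, 0.0972, 1.6545, 0.0002, 1.3905, -1.56], 'tool_pos': [0.4749, 0.0185, 0.2248], 'ee_rot': [0.0246, 0.9997, 0.0001, -0.0003], 'force': [-0.4369, 0.6337, -0.4392], 'gripper_width': 0.0006}
```

```bash
python3 -m creep '[{"x":-0.02,"y":0,"z":0,"ax":0,"ay":0,"az":0},{"x":-0.04,"y":0,"z":0,"ax":0,"ay":0,"az":0},{"x":-0.05,"y":0,"z":0,"ax":0,"ay":0,"az":0},{"x":-0.05,"y":0,"z":0,"ax":0,"ay":0,"az":0}]'
for i in 1 ; do python3 -m creep '[{"x":-0.01,"y":0,"z":0,"ax":0,"ay":0,"az":0},{"x":-0.017,"y":0,"z":0,"ax":0,"ay":0,"az":0},{"x":-0.017,"y":0,"z":0,"ax":0,"ay":0,"az":0}]';done
```

```text
clock: 2.15
tool_pos: [0.5056, 0.0166, 0.2248]
ee_rot: [0.024, 1.0, 0.0, -0.0]
force: [0.9, 0.0, 0.1]
gripper_width: -0.0001
grip_force: 0.0
clock: 2.52
tool_pos: [0.5157, 0.0159, 0.225]
ee_rot: [0.025, 1.0, -0.0, 0.0]
force: [-0.5, -0.7, -0.1]
gripper_width: 0.0002
grip_force: 0.5
```

```bash
python3 -m creep '[{"x":-0.01,"y":0,"z":0,"ax":0,"ay":0,"az":0},{"x":-0.017,"y":0,"z":0,"ax":0,"ay":0,"az":0},{"x":-0.017,"y":0,"z":0,"ax":0,"ay":0,"az":0}]'
python3 -c "
from h import *
p,d=snap('side','s2');cv2.imwrite('pics/s2c.png',cv2.resize(p[100:300,150:350,::-1],None,fx=3,fy=3))"
```

```text
clock: 2.9
tool_pos: [0.526, 0.0154, 0.2248]
ee_rot: [0.025, 1.0, -0.0, 0.0]
force: [-0.4, -0.3, 0.3]
gripper_width: 0.0002
grip_force: 0.2
```

View pics/s2c.png

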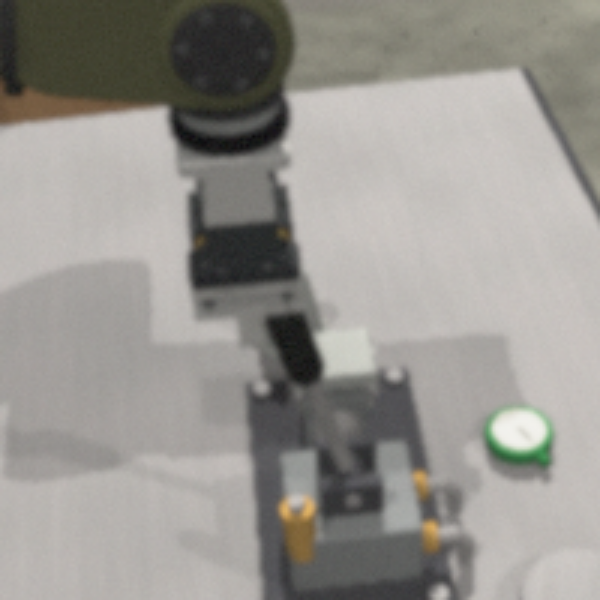

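The fingers are behind the grip at crop (290,345) with the lever still leaning back; the pin collar at (298,515) is clear. I'll keep pushing in small steps.

```bash
python3 -m creep '[{"x":-0.01,"y":0,"z":0,"ax":0,"ay":0,"az":0},{"x":-0.017,"y":0,"z":0,"ax":0,"ay":0,"az":0}]'
```

```text
clock: 3.2
tool_pos: [0.5362, 0.0149, 0.2252]
ee_rot: [0.025, 1.0, -0.0, 0.0]
force: [-2.4, 0.4, 2.6]
gripper_width: 0.0002
grip_force: 1.8
```

```bash
python3 -m creep '[{"x":-0.01,"y":0,"z":0,"ax":0,"ay":0,"az":0},{"x":-0.017,"y":0,"z":0,"ax":0,"ay":0,"az":0}]'
```

```text
clock: 3.45
tool_pos: [0.5465, 0.0144, 0.225]
ee_rot: [0.025, 1.0, -0.0, 0.0]
force: [-3.3, 0.3, 2.4]
gripper_width: 0.0006
grip_force: 1.5
```

```bash
python3 -m creep '[{"x":-0.01,"y":0,"z":0,"ax":0,"ay":0,"az":0},{"x":-0.017,"y":0,"z":0,"ax":0,"ay":0,"az":0}]'
```

```text
clock: 3.7
tool_pos: [0.5564, 0.014, 0.2251]
ee_rot: [0.025, 1.0, 0.0, -0.0]
force: [-7.6, -0.1, 7.3]
gripper_width: 0.0002
grip_force: 4.0
```

```bash
python3 -m creep '[{"x":-0.01,"y":0,"z":0,"ax":0,"ay":0,"az":0},{"x":-0.017,"y":0,"z":0,"ax":0,"ay":0,"az":0}]'
```

```text
clock: 3.95
tool_pos: [0.5662, 0.0136, 0.2257]
ee_rot: [0.025, 1.0, 0.0, -0.0]
force: [-12.2, 2.2, 9.9]
gripper_width: 0.0005
grip_force: 5.8
```

```bash
python3 -m creep '[{"x":-0.01,"y":0,"z":0,"ax":0,"ay":0,"az":0}]'
```

```text
clock: 4.08
tool_pos: [0.5721, 0.0134, 0.2258]
ee_rot: [0.025, 1.0, 0.0, -0.0]
force: [-10.1, 1.4, 8.9]
gripper_width: 0.0007
grip_force: 5.2
```

```bash
python3 -m creep '[{"x":-0.01,"y":0,"z":0,"ax":0,"ay":0,"az":0}]'
```

```text
clock: 4.2
tool_pos: [0.5785, 0.0131, 0.2256]
ee_rot: [0.025, 1.0, 0.0, -0.0]
force: [-5.1, 0.5, 4.9]
gripper_width: 0.0004
grip_force: 2.5
```

Falling: the crest is close.

```bash
python3 -m creep '[{"x":-0.007,"y":0,"z":0,"ax":0,"ay":0,"az":0}]'
```

```text
clock: 4.32
tool_pos: [0.5831, 0.0126, 0.225]
ee_rot: [0.025, 1.0, 0.0, 0.0]
force: [0.8, -1.4, 0.3]
gripper_width: 0.0007
grip_force: 0.0
```

```bash
python3 -m creep '[{"x":-0.005,"y":0,"z":0,"ax":0,"ay":0,"az":0},{"x":-0.005,"y":0,"z":0,"ax":0,"ay":0,"az":0}]'
python3 -c "
from h import *
p,d=snap('side','s3');cv2.imwrite('pics/s3c.png',cv2.resize(p[180:300,200:320,::-1],None,fx=5,fy=5))"
```

```text
clock: 4.58
tool_pos: [0.5857, 0.0124, 0.2247]
ee_rot: [0.025, 1.0, -0.0, -0.0]
force: [0.1, 0.0, 0.0]
gripper_width: 0.0007
grip_force: 0.0
```

View pics/s3c.png

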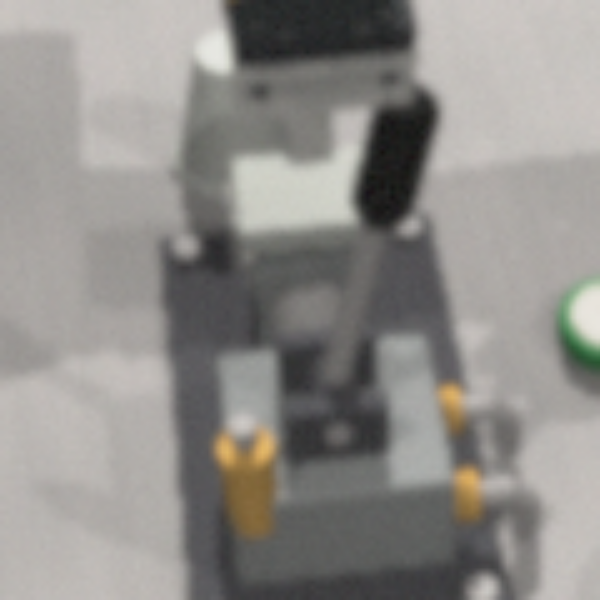

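The lever jumped ahead and leans away, with a gap to the fingers; the pin stands up at crop (243,425). I'll move over the cap and check the pin height.

```bash
python3 -m creep '[{"x":0.05,"y":0,"z":0,"ax":0,"ay":0,"az":0},{"x":0.05,"y":0.1,"z":0,"ax":0,"ay":0,"az":0},{"x":0.02,"y":0.2,"z":0,"ax":0,"ay":0,"az":0},{"x":-0.011,"y":0.225,"z":0,"ax":0,"ay":0,"az":0},{"x":-0.011,"y":0.225,"z":0.1,"ax":0,"ay":0,"az":0},{"x":-0.011,"y":0.225,"z":0.17,"ax":0,"ay":0,"az":0},{"x":-0.011,"y":0.225,"z":0.17,"ax":0,"ay":0,"az":0},{"x":-0.011,"y":0.225,"z":0.17,"ax":0,"ay":0,"az":0}]'
python3 - <<'E'
from h import *
p,d=snap('top','t1');d0=np.load('/tmp/t0.npz')['d'];p0=np.load('/tmp/t0.npz')['p']
C0=cloud('top',d0)[...,2];C1=cloud('top',d)[...,2]
print((C0[249:258,304:315]*1e3).round(0));print((C1[249:258,304:315]*1e3).round(0))
ps,ds=snap('side','s4');f=np.load('/tmp/s0.npz')
a=lambda p:cv2.resize(p[250:300,225:265,::-1],None,fx=9,fy=9,interpolation=cv2.INTER_CUBIC)
cv2.imwrite('pics/pin.png',np.hstack([a(f['p']),a(ps)]))
E
```

```text
clock: 5.62
tool_pos: [0.5997, 0.1471, 0.1253]
ee_rot: [0.025, 1.0, 0.0, 0.001]
force: [-0.2, -0.2, 1.3]
gripper_width: 0.0001
grip_force: 0.0
[[ 75.  75. 103. 106. 108. 106. 109. 108. 107.   7.   8.]
 [ 75.  96. 107. 109. 110. 109. 105. 115. 105. 106.  11.]
 [ 75. 107. 106. 106. 106. 117. 118. 117. 108. 109. 105.]
 [ 86. 108. 106. 108. 114. 119. 117. 117. 119. 107. 107.]
 [ 88. 107. 109. 115. 116. 116. 117. 115. 116. 106. 106.]
 [ 77. 111. 109. 108. 117. 115. 117. 117. 117. 108. 108.]
 [ 74. 105. 105. 110. 113. 117. 114. 117. 107. 108. 107.]
 [ 76.  73. 104. 108. 108. 110. 108. 110. 110. 108. 107.]
 [  6.   7. 104. 103. 106. 107. 106. 105. 111. 102.   8.]]
[[  74.   75.   98.  103.  106.  104. 1174.  107.  105.    7.    7.]
 [  79.   96.  108.  108.  107.  104.  105.  109.  109.  107.    8.]
 [  75.  107.  108.  106.  113.  125.  124.  125.  108.  110.  105.]
 [  84.  105.  105.  108.  125. 1174.  120.  123.  125.  106.  109.]
 [  89.  109.  106.  114.  124.  123.  125.  124.  122.  108.  108.]
 [  74.  108.  107.  109.  122.  124.  121.  123.  124.  108.  108.]
 [  74.  105.  106.  103.  125.  122.  119.  128.  123.  106.  106.]
 [  75.   71.  107.  106.  103.  104.  125.  107.  107.  107.  106.]
 [   2.    5.  109.  109.  108.  110.  109.  105.  108.  107.    8.]]
```

View pics/pin.png

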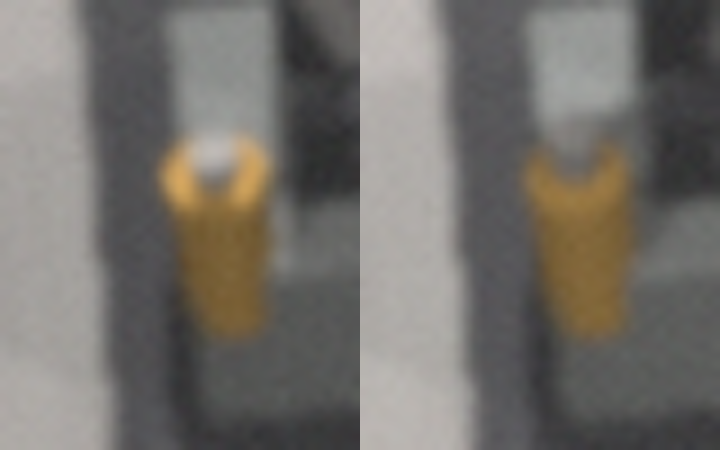

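The picture pair shows the pin standing clearly higher than at the start (left to right). Depth gives a rise of about 7 mm (117 to 124 mm), so the lever is in the notch. Now I press the cap.

```bash
python3 -m creep '[{"x":0,"y":0,"z":0.02,"ax":0,"ay":0,"az":0},{"x":0,"y":0,"z":0.035,"ax":0,"ay":0,"az":0},{"x":0,"y":0,"z":0.045,"ax":0,"ay":0,"az":0}]'
```

```text
clock: 6.1
tool_pos: [0.5986, 0.1469, 0.0952]
ee_rot: [0.025, 1.0, -0.0, -0.0]
force: [-0.5, -0.1, -0.0]
gripper_width: 0.0006
grip_force: 0.0
```

```bash
python3 -m creep '[{"x":0,"y":0,"z":0.006,"ax":0,"ay":0,"az":0},{"x":0,"y":0,"z":0.006,"ax":0,"ay":0,"az":0}]'
```

```text
clock: 6.35
tool_pos: [0.5988, 0.147, 0.0922]
ee_rot: [0.025, 1.0, -0.0, -0.0]
force: [-0.2, 0.9, -0.3]
gripper_width: 0.0005
grip_force: 0.0
```

```bash
python3 -m creep '[{"x":0,"y":0,"z":0.005,"ax":0,"ay":0,"az":0},{"x":0,"y":0,"z":0.005,"ax":0,"ay":0,"az":0}]'
```

```text
clock: 6.6
tool_pos: [0.5988, 0.147, 0.0893]
ee_rot: [0.025, 1.0, -0.0, -0.0]
force: [-0.4, -0.7, -0.2]
gripper_width: 0.0003
grip_force: 0.0
```

```bash
python3 -m creep '[{"x":0,"y":0,"z":0.003,"ax":0,"ay":0,"az":0},{"x":0,"y":0,"z":0.003,"ax":0,"ay":0,"az":0}]'; python3 -m creep '[{"x":0,"y":0,"z":-0.1,"ax":0,"ay":0,"az":0},{"x":0,"y":0,"z":-0.2,"ax":0,"ay":0,"az":0},{"x":0.1,"y":0,"z":-0.22,"ax":0,"ay":0,"az":0},{"x":0.2,"y":0.05,"z":-0.22,"ax":0,"ay":0,"az":0},{"x":0.3,"y":0.15,"z":-0.22,"ax":0,"ay":0,"az":0},{"x":0.35,"y":0.25,"z":-0.22,"ax":0,"ay":0,"az":0},{"x":0.35,"y":0.25,"z":-0.22,"ax":0,"ay":0,"az":0},{"x":0.35,"y":0.25,"z":-0.22,"ax":0,"ay":0,"az":0}]'
python3 - <<'E'
from h import *
p,d=snap('top','t2');C=cloud('top',d);print('cap z',np.median(C[222:246,231:249,2]),'pin',np.median(C[251:256,308:313,2]))
d0=np.load('/tmp/t0.npz')['d'];C0=cloud('top',d0);print('was',np.median(C0[222:246,231:249,2]),np.median(C0[251:256,308:313,2]))
E
```

```text
clock: 6.85
tool_pos: [0.5988, 0.1469, 0.0875]
ee_rot: [0.025, 1.0, -0.0, -0.0]
force: [0.1, 0.4, -0.9]
gripper_width: 0.0005
grip_force: 0.0
clock: 7.85
tool_pos: [0.3955, 0.3085, 0.2198]
ee_rot: [0.023, 1.0, 0.0, 0.0]
force: [0.1, -0.3, -0.1]
gripper_width: 0.0002
grip_force: 0.0
cap z 0.1036456898462863 pin 0.12289989387285633
was 0.10347808234569272 0.1166314863588896
```

View pics/t2.png

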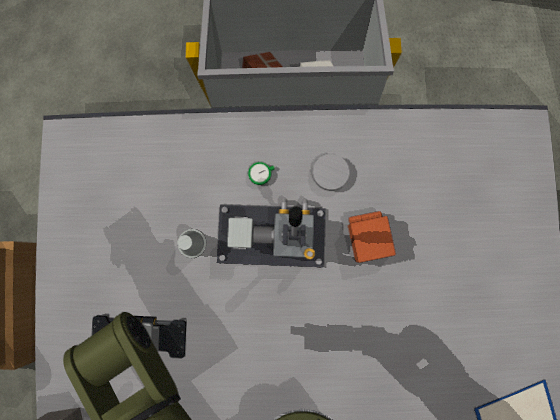

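The lever now leans away at (296,215), the bystanders are in place and the arm is clear at lower left. The cap has not gone down, though: its top is still at 103.6 mm and I felt no contact at a TCP height of 87.5 mm. I'll check where the fingertips really were, using the saved view from over the cap.

```bash
python3 - <<'E'
from h import *
for n,f in(('side','s4'),('top','t1')):
  p=np.load('/tmp/'+f+'.npz')['p'].copy();m=camera_model(n)
  uv=cv2.projectPoints(np.array([[.5997,.1471,.1253],[.5997,.1471,.2]]),np.array(m['rvec']),np.array(m['tvec']),np.array(m['K']),np.array(m['dist']))[0].reshape(-1,2);print(n,uv)
  if n=='side':
    for q in uv: cv2.circle(p,tuple(int(i) for i in q.round()),1,(255,0,0),-1)
    cv2.imwrite('pics/s4c.png',cv2.resize(p[130:270,180:340,::-1],None,fx=4,fy=4))
E
```

```text
side [[259.21925808 211.95720043]
 [258.22314253 190.11748382]]
top [[239.01795919 232.1301445 ]
 [235.36597029 230.41342912]]
```

View pics/s4c.png

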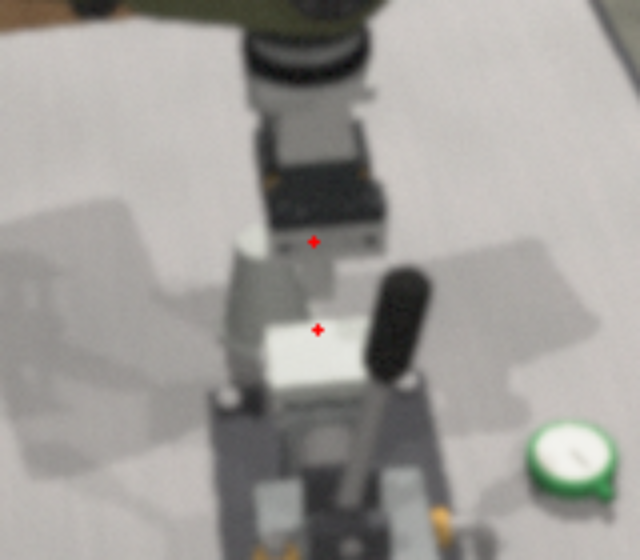

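The real fingertips end above the projected TCP (red, crop (318,330)), near crop y≈312, so when shut they sit about 15 mm higher than reported. I never touched the cap, so I go back and press further, by feel.

```bash
python3 -m creep '[{"x":-0.1,"y":-0.1,"z":0,"ax":0,"ay":0,"az":0},{"x":-0.2,"y":-0.15,"z":0,"ax":0,"ay":0,"az":0},{"x":-0.3,"y":-0.2,"z":0,"ax":0,"ay":0,"az":0},{"x":-0.35,"y":-0.25,"z":0,"ax":0,"ay":0,"az":0},{"x":-0.35,"y":-0.25,"z":0.1,"ax":0,"ay":0,"az":0},{"x":-0.35,"y":-0.25,"z":0.18,"ax":0,"ay":0,"az":0},{"x":-0.35,"y":-0.25,"z":0.216,"ax":0,"ay":0,"az":0},{"x":-0.35,"y":-0.25,"z":0.216,"ax":0,"ay":0,"az":0}]'
```

```text
clock: 8.9
tool_pos: [0.5983, 0.1454, 0.0885]
ee_rot: [0.025, 1.0, -0.0, -0.001]
force: [0.2, 0.4, 0.4]
gripper_width: 0.0002
grip_force: 0.0
```

```bash
python3 -m creep '[{"x":0,"y":0,"z":0.005,"ax":0,"ay":0,"az":0},{"x":0,"y":0,"z":0.008,"ax":0,"ay":0,"az":0}]'
```

```text
clock: 9.15
tool_pos: [0.5994, 0.1468, 0.0863]
ee_rot: [0.025, 1.0, 0.0, 0.001]
force: [-0.5, -0.9, 0.3]
gripper_width: 0.0007
grip_force: 0.0
```

```bash
python3 -m creep '[{"x":0,"y":0,"z":0.005,"ax":0,"ay":0,"az":0}]'
```

```text
clock: 9.28
tool_pos: [0.5991, 0.147, 0.0829]
ee_rot: [0.025, 1.0, 0.0, 0.001]
force: [-0.2, 0.5, -0.1]
gripper_width: 0.0004
grip_force: 0.0
```

```bash
python3 -m creep '[{"x":0,"y":0,"z":0.006,"ax":0,"ay":0,"az":0}]';python3 -c "
from h import *
p,d=snap('side','s5');cv2.imwrite('pics/s5c.png',cv2.resize(p[150:250,210:310,::-1],None,fx=6,fy=6))"
```

```text
clock: 9.4
tool_pos: [0.5989, 0.147, 0.0788]
ee_rot: [0.025, 1.0, 0.0, 0.0]
force: [-0.6, 0.1, 0.0]
gripper_width: 0.0007
grip_force: 0.0
```

View pics/s5c.png

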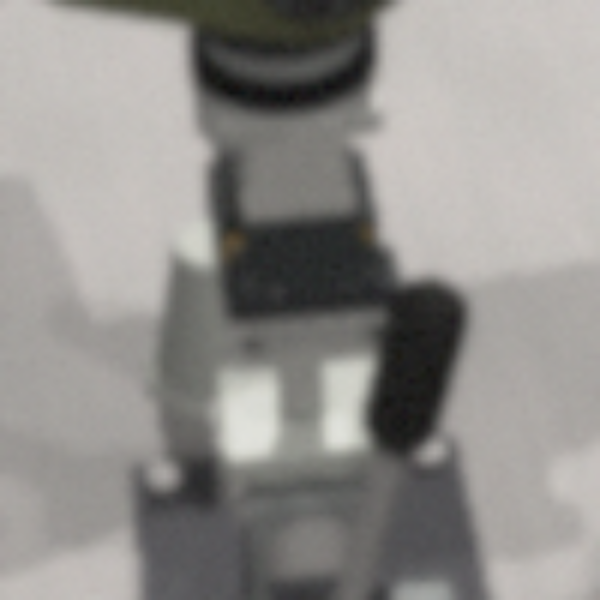

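The finger is now over the cap's middle, with its tip at crop (300,420) close to the surface. I continue down.

```bash
python3 -m creep '[{"x":0,"y":0,"z":0.007,"ax":0,"ay":0,"az":0}]'
```

```text
clock: 9.57
tool_pos: [0.5989, 0.147, 0.0745]
ee_rot: [0.025, 1.0, 0.0, 0.0]
force: [-0.3, -0.1, 4.0]
gripper_width: 0.0004
grip_force: 2.1
```

```bash
python3 -m creep '[{"x":0,"y":0,"z":0.005,"ax":0,"ay":0,"az":0}]'
```

```text
clock: 9.7
tool_pos: [0.5991, 0.147, 0.0724]
ee_rot: [0.025, 1.0, 0.0, 0.0]
force: [-7.4, -0.7, 14.8]
gripper_width: 0.0006
grip_force: 7.4
```

```bash
python3 -m creep '[{"x":0,"y":0,"z":0.005,"ax":0,"ay":0,"az":0}]'
```

```text
clock: 9.82
tool_pos: [0.599, 0.1471, 0.0695]
ee_rot: [0.025, 1.0, 0.0, 0.0]
force: [-3.8, -0.6, 6.5]
gripper_width: 0.0005
grip_force: 3.5
```

```bash
python3 -m creep '[{"x":0,"y":0,"z":0.005,"ax":0,"ay":0,"az":0}]'
```

```text
clock: 9.95
tool_pos: [0.5989, 0.147, 0.0655]
ee_rot: [0.025, 1.0, 0.0, 0.0]
force: [-1.6, -0.2, 0.2]
gripper_width: 0.0003
grip_force: 0.0
```

```bash
python3 -m creep '[{"x":0,"y":0,"z":0.004,"ax":0,"ay":0,"az":0}]'
```

```text
clock: 10.07
tool_pos: [0.5987, 0.147, 0.0626]
ee_rot: [0.025, 1.0, -0.0, -0.0]
force: [-0.2, 0.2, -0.0]
gripper_width: 0.0004
grip_force: 0.0
```

```bash
python3 -m creep '[{"x":0,"y":0,"z":0.003,"ax":0,"ay":0,"az":0}]'
```

```text
clock: 10.2
tool_pos: [0.5987, 0.147, 0.061]
ee_rot: [0.025, 1.0, -0.0, -0.0]
force: [-3.0, -0.8, 12.2]
gripper_width: 0.0007
grip_force: 6.4
```

It snapped (the force dropped away) and the finger is now on the cap at its home stop. I lift off, move clear and check.

```bash
python3 -m creep '[{"x":0,"y":0,"z":-0.1,"ax":0,"ay":0,"az":0},{"x":0,"y":0,"z":-0.2,"ax":0,"ay":0,"az":0},{"x":0,"y":0,"z":-0.26,"ax":0,"ay":0,"az":0},{"x":0.1,"y":0,"z":-0.26,"ax":0,"ay":0,"az":0},{"x":0.2,"y":0.05,"z":-0.26,"ax":0,"ay":0,"az":0},{"x":0.3,"y":0.15,"z":-0.26,"ax":0,"ay":0,"az":0},{"x":0.35,"y":0.25,"z":-0.26,"ax":0,"ay":0,"az":0},{"x":0.35,"y":0.25,"z":-0.26,"ax":0,"ay":0,"az":0}]'
python3 - <<'E'
from h import *
p,d=snap('top','t3');C=cloud('top',d);print('cap z',np.median(C[222:246,231:249,2]),'pin',np.median(C[251:256,308:313,2]))
for f in('t0','t3'):
  C=cloud('top',np.load('/tmp/'+f+'.npz')['d'])[251:256,308:312,2].ravel();C=C[(C>.111)&(C<.14)];print(f,len(C),C.mean())
p0=np.load('/tmp/t0.npz')['p'];df=np.abs(p.astype(int)-p0).max(2)
print([int((df[a:b,c:e]>60).sum()) for a,b,c,e in((160,190,245,280),(150,192,308,352),(205,265,345,398),(228,260,176,210))])
E
```

```text
clock: 11.2
tool_pos: [0.3949, 0.3092, 0.2175]
ee_rot: [0.024, 1.0, 0.0, 0.0]
force: [0.6, 0.3, 0.1]
gripper_width: 0.0005
grip_force: 0.0
cap z 0.08796079597722492 pin 0.12326449344267527
t0 19 0.11624429406807138
t3 19 0.12388700115774699
[0, 0, 28, 0]
```

```bash
python3 -c "
from rig import *
print(finish_job())"
```

```text
the job is handed in; nothing more can be done
None
```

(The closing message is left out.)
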